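# Drift the seized hinge pin out of a speaker bracket

### The arm

A 7-joint arm with a two-finger parallel gripper is mounted at the origin on the work surface. World frame = base frame: x ahead of the robot, y to its left, z up, the work surface at z = 0. Lengths are in m, angles in rad, forces in N, time in s.
With the tool pointing down it reaches from about 0.4 to 0.85 m from the base axis. Payload 10.4 kg.
Tool frame: the origin (TCP) lies on the centre line of the jaws, within the pads' length; the fingertips stand 17 mm ahead of it and the grasp point (between the pads) lies 2 mm behind it; z points along the fingers, y is the direction in which the jaws open and shut (so a half turn about z gives the same grasp; the last joint's range is limited). The gripper opens to 87 mm and grips with 3 to 60 N. Pads are 19 mm wide; open, the fingers measure 117 mm over their backs; the gripper's body (75 mm by 190 mm) begins 51 mm behind the grasp point.
Start: joints at [-1.129, 0.332, -0.065, 1.46, 0.022, 1.35, -0.088], TCP at [0.28, 0.559, 0.24] pointing down, gripper open.
Joint ranges: [-2.6, 2.6], [-0.5, 2.12], [-1.47, 1.34], [0.16, 2.42], [-1.27, 4.41], [0.06, 2.06], [-2.6, 2.6]. Speed limits (rad/s): [2.22, 2.22, 2.79, 2.79, 3.14, 3.14, 3.14].

### API

Orientations are given as a unit quaternion [x, y, z, w].
In Python, from bench import r gives the robot as it stands.
- The arm moves only by the tool apply_moves, never from a script. Its argument "commands" is a list of rows, each an object with "rot": the turn, a rotation vector about the world's x, y, z in units of 180 degrees (1.0 is 180 degrees), a list of three; "linear": the shift along the world's x, y, z in units of 0.3 m (1.0 is 0.3 m), a list of three; "grip": the closure, from -1 (fully open) to 1 (shut). A call has 1 to 20 rows; each row is the pose to reach, as a shift and turn from the pose commanded when the call began, turning the shorter way round; what a row does not reach only later rows make up. A row lasts 1/10 s, in which the tool goes at most 50 mm and 8.59 degrees, less where a joint would pass 70% of its speed; a pose out of reach is approached as far as the arm can. A call with a number of a shift or a turn outside -1 to 1 is refused whole. A call with a gripper value outside its range is refused whole. The fingers move at their own pace and stop on an object; "newtons" is the grip in N (left out, the last holds). Time passes only in rows, so rows that repeat a pose let the fingers close. It gives the time, the measured TCP pose, the force and the opening at its end, in the units of the state.
- r.read_state(): the state, without advancing time (a new reading comes with each control period).
- r.camera(name): name is "scene" or "top" or "wrist"; returns a dict with "frame" (480x640x3 uint8, red, green, blue), "mtx" (3x3 intrinsics, pixels), "D" ([k1, k2, p1, p2, k3] as OpenCV has them; the pictures are not rectified), "extrinsics" (4x4, takes a point from world to camera coordinates). Camera axes: x right, y down, z forward; pixel columns grow to the right and rows downward; lengths in m; the calibration is good to about 2 mm. A picture is of the moment at which its call begins. There is no depth.
- r.close_job(): hands the job in, once; it reports no verdict.
Trained networks look in a picture, given as the dict that the camera call returned (one of the last four; its "shot" number tells which), for a name from the list of things; names that differ only in an ending like _2 or _b are one class to them, and where a whole thing is asked for, a point or a joint stands for the part that bears it (a point fixed in the world has none). Each returns a list of dicts, best first, with "p" (0 to 1); they miss things now and then, are a little off and sometimes report something else, mostly with a low value. They report only what shows in the picture. A call takes as long as a camera call. They do not tell look-alikes from the thing itself.
- r.search_frame(thing, picture): "bbox" ([left, top, width, height] in pixels, round what is visible of it).
- r.spot_point(thing, picture): "location" ([column, row] in pixels: a listed point, or the origin of a listed thing).
The state is a dict: "time": time; "joint_positions": joint angles; "joint_vel": joint speeds; "joint_torque": joint torques, N m; "ee_pos": TCP position; "eef_rot": TCP orientation; "ft_force": force on the tool from outside, world axes, zero at the start; "torque": the same for the moment, N m; "width": finger opening in m.
Only numpy, scipy, OpenCV 4.12 (cv2) and the standard library are available. Lean on these libraries where they do the work, as an engineer would, in place of code of your own. Each camera call takes 0.05 s, during which the arm holds its last target. There are 200 camera calls.

### The job

The hinge pin of the grey speaker wall bracket has seized, and the stiff steel keeper plate over its plain end has slipped aside: take the drift punch from its wooden rest, feel its nose into the keeper's hole, slide the keeper back in line with the bore, and drive the pin right out, head first, into the tin tray beneath. Go gently, because ramming or levering the punch against the bracket or keeper spoils them, and do not touch the pin with the gripper. Then lay the punch back in its rest and let go, leaving the glassware and cup alone.

Things in the scene. Friction and masses are not known exactly. Their poses are not given: they have to be found in the camera images.
- bracket: Grey steel speaker bracket on a fixed plywood board (170 x 235 x 12 mm, y -174 to +60). Origin on the table under the middle of the hinge block, which is 34 mm wide (x), 40 mm long (y -20 to +20), top 92 mm up. Bore 11 mm wide, right through along y at x 0, z 75 mm. Pin head at -y, mouth at +y. Stub arm to x +90 mm, below z 80 mm. More than 25 N from the punch spoils it or its keeper.
- bore_mouth (a point): Centre of the bore's mouth, bracket frame (0, 20, 75) mm, same axes: the punch goes in along -y. Before it a steel keeper plate, 64 x 24 mm, y 20.5 to 24.5 mm, slides along x in rails with 5 N friction. Its one hole, 11 mm wide, at the bore's height, stands 4 to 18 mm off to +x at the start (not measured); it can be set to x 0 with the nose in it. Its end tab is 30 mm to +x of the hole.
- tray_floor (a point): Centre of the inner floor of the aluminium tray fixed to the board on the head's side: bracket frame (0, -95, 15) mm. Inside 134 mm (x) by 146 mm (y -22 to -168); three walls, rim 42 mm above the table, open towards the hinge block.
- pin: Loose steel pin seized in the bore, axis along its y. Origin on the axis under the head: head 17 mm wide, 5 mm thick, on its -y side; plain shank 10 mm wide, 36 mm long, on its +y side, its end 4 to 8 mm inside the mouth at the start. 6 to 18 N moves it over about the first 20 mm; then it runs easily, and it falls once its shank is out of the block.
- punch: Steel drift punch, loose, about 0.24 kg. Origin in the middle of its square body, 18 x 18 mm, 100 mm long (y -50 to +50). A straight round nose, 9 mm wide with a 0.5 mm bevel, runs on to y -104 mm; a 14 mm wide striking end to y +60 mm. The nose enters the bore 49 mm at most, then the shoulder meets the keeper. It may tip or slip a little in the fingers.
- punch_tip (a point): End of the punch's nose, punch frame (0, -104, 0) mm, axes as the punch's.
- rest: Fixed wooden punch rest, 55 (x) by 130 mm (y), origin on the table under its middle. Uprights 12 mm thick at y -38 and +38 mm carry the punch's body on floors 31 mm high between cheeks 26 mm apart that rise to 43 mm; 64 mm is free between them, over an 8 mm base. The punch lies along y, nose to -y, axis 40 mm above the table, origin over the rest's.
- scent: Bystander: amber glass scent bottle 48 mm wide, 110 mm tall, loose, origin under its middle.
- ashtray: Bystander: clear glass bowl 110 mm wide, 28 mm tall, loose, origin under its middle.
- cup: Bystander: white cup 72 mm wide, 80 mm tall, loose, origin under its middle.
There are look-alikes about, which are no part of the job. Of the things like the punch, leave any that is pink; of the rest the larger one is meant.

How it is judged:
By the outcome, as a careful person would: the job done as asked, in the order asked, and still so for the second after the job is handed in, with the robot touching nothing.
It also fails if it takes over 72 s, if anything falls off the work surface, if the arm or the gripper's body presses on something with over 40 N, if the wrist force passes 120 N, or if a joint passes its speed limit or range.

## Working session

There is one attempt and no reset: what is moved stays moved. The work goes in short steps, Python scripts to look and compute and a tool call to move; the robot and the scene stay as the last step left them, time stands still between calls to the robot, and variables do not carry over. Pictures are saved under pics/ and viewed, about 8 in all and at most 12, crops included, and the job is handed in when it is done.

Besides the shell and the picture viewer there is one more tool, called after "Emit:" as a command line: name --argument value ..., lists and objects as JSON in quotes. apply_moves: Moves the arm, as the interface text tells. Its arguments: {"type":"object","properties":{"commands":{"type":"array","items":{"type":"object","properties":{"rot":{"type":"array","items":{"type":"number"}},"linear":{"type":"array","items":{"type":"number"}},"grip":{"type":"number"}}}},"newtons":{"type":"number"}},"required":["commands"]}

```bash
mkdir -p pics; ls; cat > h.py <<'E'
from bench import r
import numpy as np, cv2
def ray(c,px):
    p=cv2.undistortPoints(np.array([[px]],float),c['mtx'],np.array(c['D'],float))[0,0]
    R=c['extrinsics'][:3,:3];t=c['extrinsics'][:3,3]
    return -R.T@t, R.T@np.array([p[0],p[1],1.])
def onz(c,px,z):
    o,d=ray(c,px);return o+d*(z-o[2])/d[2]
def proj(c,P):
    R=c['extrinsics'][:3,:3];t=c['extrinsics'][:3,3]
    return cv2.projectPoints(np.array(P,float).reshape(-1,3),cv2.Rodrigues(R)[0],t,c['mtx'],np.array(c['D'],float))[0][:,0]
def tri(obs):
    A=np.zeros((3,3));b=np.zeros(3)
    for c,px in obs:
        o,d=ray(c,px);d=d/np.linalg.norm(d);M=np.eye(3)-np.outer(d,d);A+=M;b+=M@o
    return np.linalg.solve(A,b)
def save(c,n): cv2.imwrite(f'pics/{n}.png',c['frame'][:,:,::-1])
E
python3 - <<'E'
from h import *
np.set_printoptions(precision=3,suppress=True)
s=r.read_state();print(s)
cs={n:r.camera(n) for n in('scene','top')}
for n,c in cs.items():
    c['extrinsics']=np.array(c['extrinsics']);c['mtx']=np.array(c['mtx'])
    save(c,n+'0')
    print(n,ray(c,(320,240)))
    for t in ['bracket','bore_mouth','tray_floor','punch','punch_tip','rest','scent','ashtray','cup','pin']:
        print(t,[(np.round(d['location']),round(d['p'],2),onz(c,d['location'],{'bore_mouth':.075,'punch':.04,'punch_tip':.04,'tray_floor':.015,'pin':.075}.get(t,0))[:2]) for d in r.spot_point(t,c)[:3]])
E
```

```text
pics
{'time': 0.0, 'joint_positions': array([-1.129,  0.333, -0.065,  1.461,  0.022,  1.35 , -0.089]), 'joint_vel': array([ 0.002,  0.001, -0.   , -0.001, -0.   ,  0.002, -0.001]), 'joint_torque': array([ -0.   , -62.324,   0.024, -38.992,  -0.061,   0.04 ,   0.   ]), 'ee_pos': array([0.28 , 0.558, 0.239]), 'eef_rot': array([ 0.23 ,  0.973, -0.001, -0.   ]), 'ft_force': array([0.219, 0.316, 0.806]), 'torque': array([ 0.01 ,  0.014, -0.052]), 'width': 0.08717590898265291}
scene (array([1.155, 0.088, 0.589]), array([-0.773, -0.053, -0.632]))
bracket [(array([262., 277.]), 0.71, array([ 0.546, -0.053]))]
bore_mouth [(array([270., 242.]), 0.64, array([ 0.54 , -0.038]))]
tray_floor [(array([207., 272.]), 0.71, array([ 0.56 , -0.146])), (array([438., 250.]), 0.7, array([0.461, 0.256]))]
punch [(array([471., 320.]), 0.96, array([0.649, 0.282])), (array([437., 253.]), 0.94, array([0.497, 0.246])), (array([433., 269.]), 0.73, array([0.541, 0.236]))]
punch_tip [(array([514., 337.]), 0.96, array([0.677, 0.339])), (array([463., 242.]), 0.83, array([0.462, 0.296])), (array([378., 240.]), 0.75, ar
[... 670 characters left out ...]
038]))]
tray_floor [(array([415., 236.]), 0.56, array([ 0.563, -0.15 ]))]
punch [(array([214., 266.]), 0.94, array([0.498, 0.254])), (array([206., 358.]), 0.8, array([0.319, 0.264])), (array([198., 214.]), 0.66, array([0.605, 0.287]))]
punch_tip [(array([270., 278.]), 0.89, array([0.474, 0.142])), (array([188., 307.]), 0.72, array([0.417, 0.302])), (array([171., 199.]), 0.71, array([0.635, 0.345]))]
rest [(array([223., 274.]), 0.83, array([0.487, 0.241]))]
scent [(array([352., 144.]), 0.97, array([ 0.764, -0.025]))]
ashtray [(array([246., 141.]), 0.75, array([0.772, 0.199]))]
cup [(array([439., 151.]), 0.84, array([ 0.749, -0.213])), (array([270., 277.]), 0.29, array([0.481, 0.145]))]
pin []
```

View pics/scene0.png

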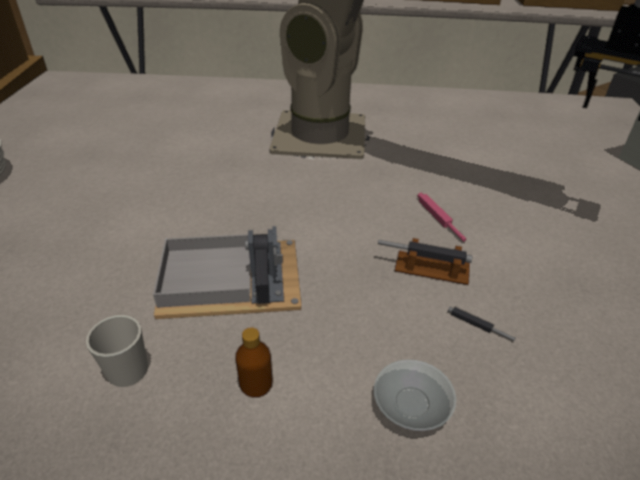

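View pics/top0.png

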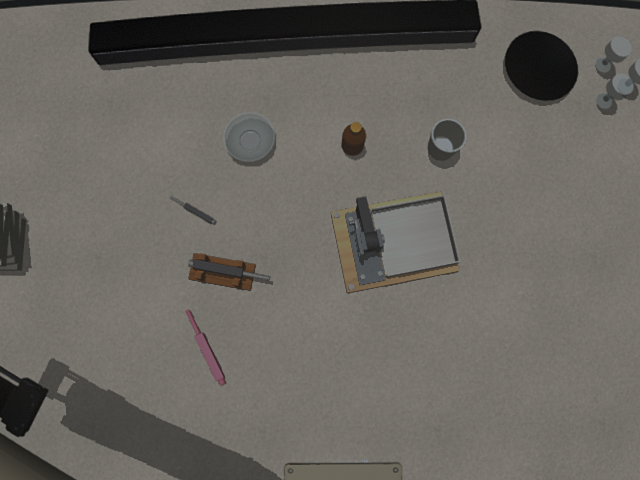

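The scene picture shows the large grey punch in the rest (about 437,252), nose to the left. The pink punch is at (440,215) and the small look-alike at (480,322). The bracket and tray are at (262,270). The top view agrees, with the punch at (225,268) and its tip at (270,280). Moving over the rest with the jaws across the punch.

Emit:
apply_moves --commands '[{"linear": [0.7,-1,0],"rot": [0,0,-0.417],"grip": -1},{"linear": [0.7,-1,0],"rot": [0,0,-0.417],"grip": -1},{"linear": [0.7,-1,0],"rot": [0,0,-0.417],"grip": -1},{"linear": [0.7,-1,0],"rot": [0,0,-0.417],"grip": -1},{"linear": [0.7,-1,0],"rot": [0,0,-0.417],"grip": -1},{"linear": [0.7,-1,0],"rot": [0,0,-0.417],"grip": -1},{"linear": [0.7,-1,0],"rot": [0,0,-0.417],"grip": -1},{"linear": [0.7,-1,0],"rot": [0,0,-0.417],"grip": -1},{"linear": [0.7,-1,0],"rot": [0,0,-0.417],"grip": -1},{"linear": [0.7,-1,0],"rot": [0,0,-0.417],"grip": -1},{"linear": [0.7,-1,0],"rot": [0,0,-0.417],"grip": -1},{"linear": [0.7,-1,0],"rot": [0,0,-0.417],"grip": -1}]'

```text
time: 2.3
ee_pos: [0.4898, 0.2594, 0.2396]
eef_rot: [0.774, 0.633, 0.0, -0.0]
ft_force: [0.1, 0.2, -0.7]
width: 0.0875
```

```bash
python3 - <<'E'
from h import *
np.set_printoptions(precision=4,suppress=True)
s=r.read_state();print(s['ee_pos'],s['eef_rot'],s['time'])
c=r.camera('wrist');save(c,'w1');print(ray(c,(320,240)))
for t in ['punch','punch_tip','rest']:
    print(t,[(np.round(d['location']),round(d['p'],2),onz(c,d['location'],{'punch':.04,'punch_tip':.04}.get(t,0))[:2]) for d in r.spot_point(t,c)[:3]])
E
```

```text
[0.4898 0.2594 0.2396] [ 0.7742  0.6329  0.     -0.    ] 2.3
(array([0.5033, 0.3241, 0.3847]), array([-0.0488, -0.2373, -0.9702]))
punch [(array([433., 159.]), 0.83, array([0.6048, 0.2955])), (array([166., 239.]), 0.77, array([0.3374, 0.2709])), (array([329., 234.]), 0.71, array([0.4955, 0.2439]))]
punch_tip [(array([462.,  86.]), 0.96, array([0.6383, 0.3534])), (array([328., 334.]), 0.93, array([0.4745, 0.1384])), (array([241., 178.]), 0.9, array([0.4245, 0.3137]))]
rest []
```

View pics/w1.png

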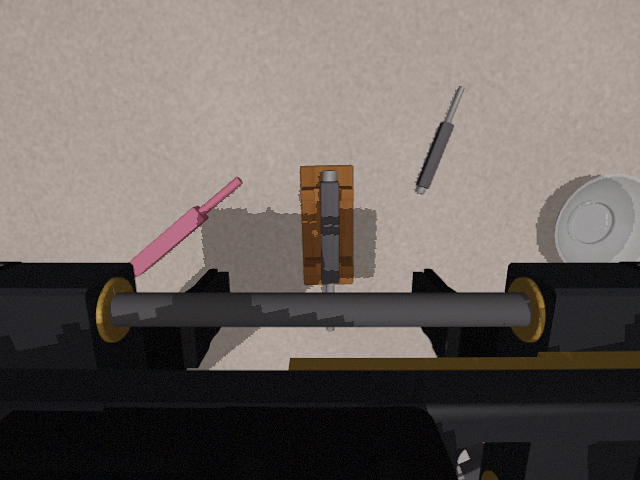

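```bash
python3 - <<'E'
from h import *
np.set_printoptions(precision=4,suppress=True)
c=r.camera('wrist')
print('tip,end,sh',[onz(c,p,z)[:2] for p,z in (((330,331),.04),((329,171),.043),((330,284),.045))])
print('rest',[onz(c,p,.043)[:2] for p in ((300,166),(352,166),(303,284),(352,283))])
# board corners, top of plywood z=.012 from top view (pixel picks)
t=r.camera('top')
print('board',[onz(t,p,.012)[:2] for p in ((332,212),(440,193),(459,269),(348,292))])
for cc in(t,r.camera('scene')):
  for n in('bore_mouth','bracket','tray_floor'):
    print(n,[(np.round(d['location'],1),round(d['p'],2),onz(cc,d['location'],dict(bore_mouth=.075,tray_floor=.015,bracket=0)[n])[:2]) for d in r.spot_point(n,cc)[:2]])
E
```

```text
tip,end,sh [array([0.4767, 0.1409]), array([0.5078, 0.3032]), array([0.4871, 0.1943])]
rest [array([0.4823, 0.3131]), array([0.5295, 0.3035]), array([0.4604, 0.1989]), array([0.5088, 0.1901])]
board [array([0.6133, 0.0179]), array([ 0.6537, -0.207 ]), array([ 0.4947, -0.2397]), array([ 0.4492, -0.013 ])]
bore_mouth [(array([360.3, 243.2]), 0.75, array([ 0.5374, -0.0339])), (array([351.3, 145.5]), 0.3, array([ 0.7343, -0.0195]))]
bracket [(array([369. , 242.2]), 0.83, array([ 0.5524, -0.058 ])), (array([265.9, 279.9]), 0.71, array([0.4751, 0.1528]))]
tray_floor [(array([414.1, 237.7]), 0.76, array([ 0.5589, -0.1489])), (array([366.3, 244.7]), 0.75, array([ 0.5447, -0.051 ]))]
bore_mouth [(array([272.9, 243.7]), 0.63, array([ 0.5433, -0.0318]))]
bracket [(array([264. , 277.4]), 0.87, array([ 0.5467, -0.0504]))]
tray_floor [(array([206.6, 272.2]), 0.65, array([ 0.5593, -0.1471]))]
```

Emit:
apply_moves --commands '[{"linear": [0.011,-0.113,0],"rot": [0,0,0],"grip": -1},{"linear": [0.011,-0.113,-0.15],"rot": [0,0,0],"grip": -1},{"linear": [0.011,-0.113,-0.3],"rot": [0,0,0],"grip": -1},{"linear": [0.011,-0.113,-0.42],"rot": [0,0,0],"grip": -1},{"linear": [0.011,-0.113,-0.52],"rot": [0,0,0],"grip": -1},{"linear": [0.011,-0.113,-0.6],"rot": [0,0,0],"grip": -1},{"linear": [0.011,-0.113,-0.65],"rot": [0,0,0],"grip": -1},{"linear": [0.011,-0.113,-0.672],"rot": [0,0,0],"grip": -1},{"linear": [0.011,-0.113,-0.672],"rot": [0,0,0],"grip": -1}]'

```text
time: 3.85
ee_pos: [0.4931, 0.2246, 0.0374]
eef_rot: [0.775, 0.631, -0.001, 0.0]
ft_force: [-0.6, 0.3, 0.1]
width: 0.0872
```

```bash
python3 - <<'E'
from h import *
np.set_printoptions(precision=4,suppress=True)
w=r.camera('wrist');s=r.camera('scene')
cv2.imwrite('pics/g1.png',np.hstack([cv2.resize(w['frame'],(400,300)),cv2.resize(s['frame'][200:320,360:520],(400,300),interpolation=cv2.INTER_CUBIC)])[:,:,::-1])
print(r.read_state()['ee_pos'])
E
```

```text
[0.4939 0.2251 0.0388]
```

View pics/g1.png

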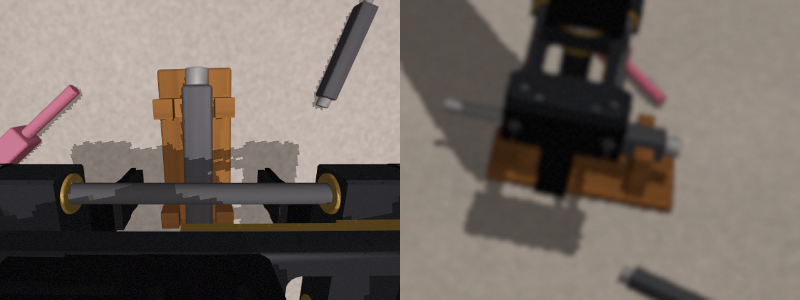

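The left half (wrist) shows the fingers either side of the punch body at (197,150), and the rear upright is clear. The right half shows the finger between the uprights at (560,160). Closing and lifting.

Emit:
apply_moves --commands '[{"linear": [0,0,0],"rot": [0,0,0],"grip": 1},{"linear": [0,0,0],"rot": [0,0,0],"grip": 1},{"linear": [0,0,0],"rot": [0,0,0],"grip": 1},{"linear": [0,0,0],"rot": [0,0,0],"grip": 1},{"linear": [0,0,0],"rot": [0,0,0],"grip": 1},{"linear": [0,0,0],"rot": [0,0,0],"grip": 1},{"linear": [0,0,0],"rot": [0,0,0],"grip": 1},{"linear": [0,0,0],"rot": [0,0,0],"grip": 1}]' --newtons 60

```text
time: 4.75
ee_pos: [0.4934, 0.2248, 0.038]
eef_rot: [0.775, 0.631, 0.0, 0.0]
ft_force: [0.3, 0.5, 0.1]
width: 0.0308
```

Emit:
apply_moves --commands '[{"linear": [0,0,0],"rot": [0,0,0],"grip": 1},{"linear": [0,0,0],"rot": [0,0,0],"grip": 1},{"linear": [0,0,0],"rot": [0,0,0],"grip": 1},{"linear": [0,0,0],"rot": [0,0,0],"grip": 1},{"linear": [0,0,0],"rot": [0,0,0],"grip": 1}]'

```text
time: 5.25
ee_pos: [0.4934, 0.2248, 0.038]
eef_rot: [0.775, 0.631, -0.0, -0.0]
ft_force: [-1.4, 0.0, 0.1]
width: 0.0173
```

Emit:
apply_moves --commands '[{"linear": [0,0,0.06],"rot": [0,0,0],"grip": 1},{"linear": [0,0,0.14],"rot": [0,0,0],"grip": 1},{"linear": [0,0,0.26],"rot": [0,0,0],"grip": 1},{"linear": [0,0,0.38],"rot": [0,0,0],"grip": 1},{"linear": [0.02,-0.08,0.44],"rot": [0,0,0.01],"grip": 1},{"linear": [0.04,-0.2,0.44],"rot": [0,0,0.03],"grip": 1},{"linear": [0.07,-0.34,0.44],"rot": [0,0,0.05],"grip": 1},{"linear": [0.1,-0.48,0.44],"rot": [0,0,0.07],"grip": 1},{"linear": [0.13,-0.62,0.44],"rot": [0,0,0.09],"grip": 1},{"linear": [0.15,-0.76,0.44],"rot": [0,0,0.11],"grip": 1},{"linear": [0.17,-0.87,0.44],"rot": [0,0,0.1256],"grip": 1},{"linear": [0.18,-0.94,0.44],"rot": [0,0,0.1256],"grip": 1},{"linear": [0.187,-0.967,0.44],"rot": [0,0,0.1256],"grip": 1},{"linear": [0.187,-0.967,0.44],"rot": [0,0,0.1256],"grip": 1},{"linear": [0.187,-0.967,0.44],"rot": [0,0,0.1256],"grip": 1}]'

```text
time: 6.75
ee_pos: [0.5495, -0.0637, 0.1697]
eef_rot: [0.636, 0.772, 0.0, -0.0]
ft_force: [0.4, 0.1, -1.6]
width: 0.0173
```

```bash
python3 - <<'E'
from h import *
np.set_printoptions(precision=4,suppress=True)
w=r.camera('wrist');save(w,'w2')
np.savez('w2.npz',**{k:w[k] for k in('frame','mtx','D','extrinsics')})
print(r.read_state()['ee_pos'],r.read_state()['eef_rot'],ray(w,(320,240)))
for n in('bore_mouth','bracket'): print(n,[(np.round(d['location'],1),round(d['p'],2),onz(w,d['location'],dict(bore_mouth=.075,bracket=0)[n])[:2]) for d in r.spot_point(n,w)[:2]])
E
```

```text
[ 0.5495 -0.0634  0.1698] [ 0.6358  0.7718  0.0002 -0.0003] (array([0.5376, 0.001 , 0.3149]), array([ 0.0451, -0.2374, -0.9704]))
bore_mouth []
bracket []
```

View pics/w2.png

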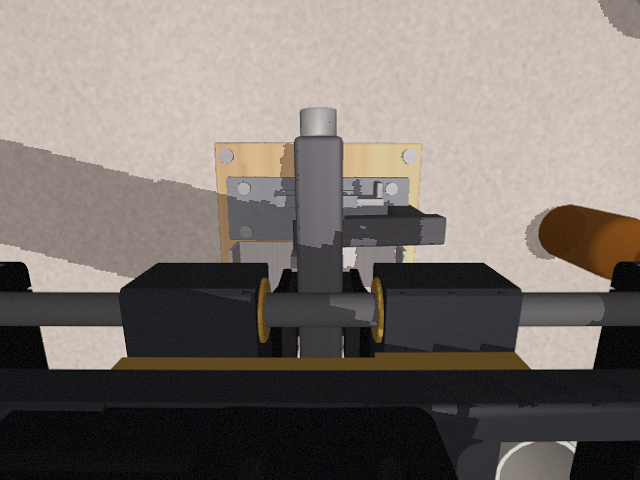

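```bash
python3 - <<'E'
from h import *
np.set_printoptions(precision=4,suppress=True)
w=dict(np.load('w2.npz'))
a,b=[onz(w,p,.012)[:2] for p in ((215.5,143),(421.5,143))]
v=b-a;yaw=np.degrees(np.arctan2(v[1],v[0]));x=v/np.linalg.norm(v);y=np.array([-x[1],x[0]])
print(a,b,np.linalg.norm(v),yaw,'origin if centred',(a+b)/2-.06*y)
cv2.imwrite('pics/w2c.png',cv2.resize(cv2.convertScaleAbs(w['frame'][165:265,210:460],alpha=1.6),(800,320),interpolation=cv2.INTER_CUBIC)[:,:,::-1])
E
```

```text
[ 0.453  -0.0097] [0.617  0.0222] 0.16703959701240745 11.035050031209256 origin if centred [ 0.5465 -0.0526]
```

View pics/w2c.png

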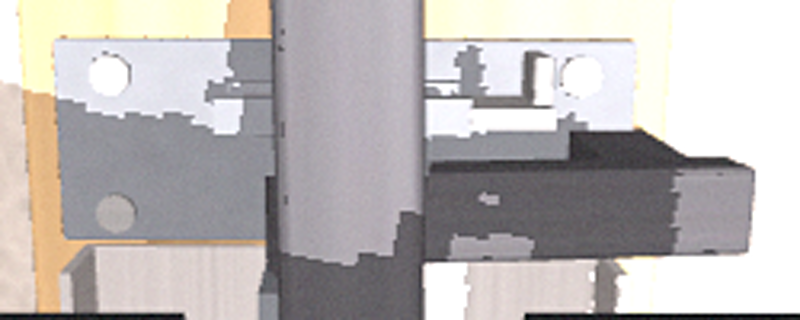

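```bash
python3 - <<'E'
from h import *
np.set_printoptions(precision=1,suppress=True)
w=dict(np.load('w2.npz'))
yaw=np.radians(11.0);o=np.array([.5465,-.0526]);x=np.array([np.cos(yaw),np.sin(yaw)]);y=np.array([-x[1],x[0]])
def B(u,v,z):
    p=onz(w,(210+u/3.2,165+v/3.2),z/1000)[:2]-o
    return np.array([p@x,p@y])*1000
for n,a in dict(tabTL=(526,52,87),tabTR=(553,52,87),tabBL=(526,105,87),tabB2=(526,105,63),blockL=(266,178,92),plateL=(53,40,18),plateR=(633,40,18),armBL=(427,262,80),armend=(752,252,80),railR=(568,133,60),railR87=(568,133,92),rL=(206,95,63),rL87=(206,95,87)).items(): print(n,B(*a))
E
```

```text
tabTL [35.2 35.4]
tabTR [40.5 35.4]
tabBL [35.6 25.1]
tabB2 [39.2 22. ]
blockL [-15.5  11.3]
plateL [-74.7  32.7]
plateR [72.5 32.8]
armBL [17.  -8.9]
armend [85.3 -6.7]
railR [49.2 15.4]
railR87 [43.2 20.3]
rL [-30.5  24.1]
rL87 [-27.5  27. ]
```

The crop shows the base plate, and the keeper's tab standing to the right at crop (540,78). That is bracket x of about 38 mm, which puts the hole near x +8 mm. Moving the nose in front of it.

Emit:
apply_moves --commands '[{"linear": [-0.015,0.12,0],"rot": [0,0,0],"grip": 1},{"linear": [-0.035,0.25,0],"rot": [0,0,0],"grip": 1},{"linear": [-0.05,0.37,0],"rot": [0,0,0],"grip": 1},{"linear": [-0.06,0.45,-0.05],"rot": [0,0,0],"grip": 1},{"linear": [-0.065,0.473,-0.14],"rot": [0,0,0],"grip": 1},{"linear": [-0.065,0.473,-0.24],"rot": [0,0,0],"grip": 1},{"linear": [-0.065,0.473,-0.3],"rot": [0,0,0],"grip": 1},{"linear": [-0.065,0.473,-0.323],"rot": [0,0,0],"grip": 1},{"linear": [-0.065,0.473,-0.323],"rot": [0,0,0],"grip": 1},{"linear": [-0.065,0.473,-0.323],"rot": [0,0,0],"grip": 1}]'

```text
time: 7.9
ee_pos: [0.5306, 0.077, 0.0741]
eef_rot: [0.637, 0.771, 0.001, 0.0]
ft_force: [0.5, -0.5, -1.9]
width: 0.0176
```

```bash
python3 - <<'E'
from h import *
np.set_printoptions(precision=4,suppress=True)
cs=[r.camera(n) for n in('wrist','scene','top')]
st=r.read_state();print(st['ee_pos'],st['ft_force'],st['torque'])
save(cs[0],'w3')
g=np.hstack([cv2.resize(cs[1]['frame'][205:295,225:325],(400,360),interpolation=cv2.INTER_CUBIC),cv2.resize(cs[2]['frame'][195:285,300:400],(400,360),interpolation=cv2.INTER_CUBIC)])
cv2.imwrite('pics/p3.png',cv2.convertScaleAbs(g,alpha=1.4)[:,:,::-1])
ob={}
for c in cs:
  for n in('punch_tip','bore_mouth'):
    D=r.spot_point(n,c)[:2];print(n,[(np.round(d['location'],1),round(d['p'],2),onz(c,d['location'],.075)[:2]) for d in D])
yaw=np.radians(11);P=st['ee_pos']+np.array([.086*np.sin(yaw),-.086*np.cos(yaw),.002]);print('tip fk',P,[proj(c,P) for c in cs])
np.savez('c3.npz',**{f'{k}{i}':cs[i][k] for i in range(3) for k in('frame','mtx','D','extrinsics')})
E
```

```text
[0.5308 0.0768 0.0742] [ 1.1712  0.2326 -1.7257] [-0.1327 -0.0261 -0.0548]
punch_tip []
bore_mouth []
punch_tip [(array([513.8, 336.2]), 0.85, array([0.7056, 0.3242])), (array([461.7, 238.8]), 0.72, array([0.4984, 0.2822]))]
bore_mouth [(array([271. , 243.7]), 0.56, array([ 0.5436, -0.0349]))]
punch_tip [(array([167.4, 198.3]), 0.65, array([0.6277, 0.343 ])), (array([190.2, 309.3]), 0.61, array([0.4107, 0.2903]))]
bore_mouth [(array([359.7, 242.5]), 0.88, array([ 0.5388, -0.0327]))]
tip fk [ 0.5472 -0.0076  0.0762] [array([[319.0974, 471.32  ]]), array([[287.1556, 245.6021]]), array([[346.6112, 238.1271]])]
```

View pics/p3.png

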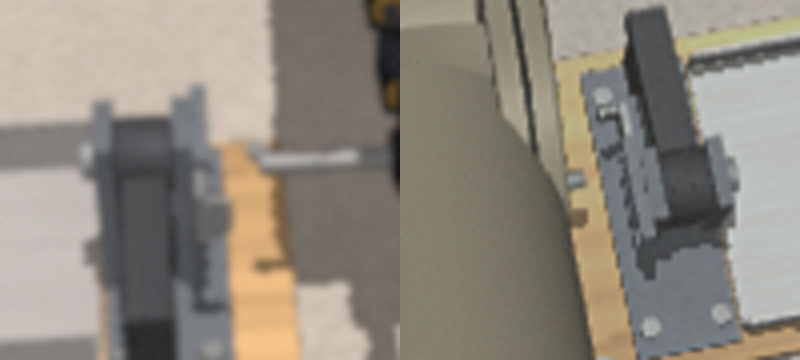

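View pics/w3.png

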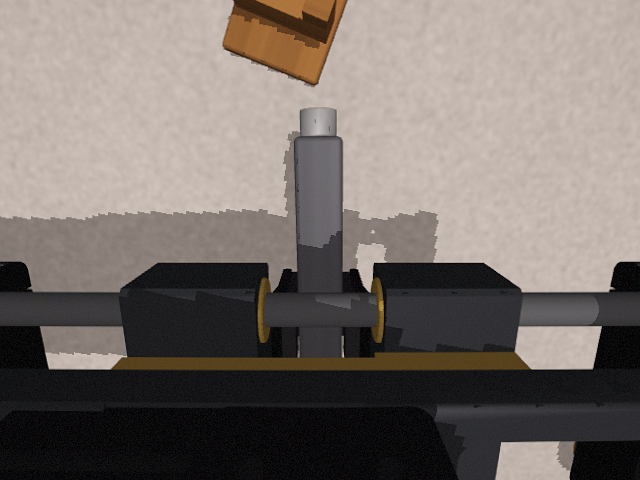

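The scene crop shows the nose end at px (290,244.5), level with the pin head at (247,244.5), and the tab at (278,256). The top crop has the nose end at (345,240) and the pin head at (383,239.5). The wrist view shows the punch straight in the jaws. Next, comparing tip to pin head in both cameras.

```bash
python3 - <<'E'
from h import *
np.set_printoptions(precision=4,suppress=True)
Z=np.load('c3.npz');c=[{k:Z[f'{k}{i}'] for k in('frame','mtx','D','extrinsics')} for i in range(3)]
o=np.array([.5465,-.0526,0]);a=np.radians(11);R=np.array([[np.cos(a),np.sin(a),0],[-np.sin(a),np.cos(a),0],[0,0,1]])
S=lambda u,v:(225+u/4,205+v/4)
T=lambda u,v:(300+(u-400)/4,195+v/4)
for n,s,t in(('tip',S(260,158),T(582,180)),('head',S(86,159),T(734,178))):
    P=tri([(c[1],s),(c[2],t)]);print(n,P,R@(P-o)*1000, 'res',[proj(c[i],P)-np.array(p) for i,p in((1,s),(2,t))])
print('tab scene plane y=30', [ (lambda o0,d:(R@(o0-o),R@d))(*ray(c[1],S(212,v))) for v in (170,235)])
print('pred head/mouth', [[proj(c[i],R.T@np.array([0,y,.075])+o) for y in(-.027,.0245)] for i in(1,2)])
E
```

```text
tip [ 0.5435 -0.0044  0.0758] [ 6.2282 47.8681 75.8385] res [array([[-0.6208, -0.0394]]), array([[-0.5292,  0.0537]])]
head [ 0.5451 -0.0776  0.0706] [ -6.1576 -24.2825  70.6077] res [array([[-1.0179, -0.0878]]), array([[-0.859 ,  0.1427]])]
tab scene plane y=30 [(array([0.6243, 0.022 , 0.5892]), array([-0.7687,  0.0087, -0.6448])), (array([0.6243, 0.022 , 0.5892]), array([-0.7475,  0.0068, -0.6704]))]
pred head/mouth [[array([[243.5726, 245.0897]]), array([[275.0015, 243.2718]])], [array([[383.6037, 235.8876]]), array([[357.5013, 240.9562]])]]
```

Emit:
apply_moves --commands '[{"linear": [0.005,-0.026,0],"rot": [0,0,0],"grip": 1},{"linear": [0.01,-0.05,0],"rot": [0,0,0],"grip": 1},{"linear": [0.0115,-0.06,0],"rot": [0,0,0],"grip": 1},{"linear": [0.0115,-0.06,0],"rot": [0,0,0],"grip": 1},{"linear": [0.0115,-0.06,0],"rot": [0,0,0],"grip": 1}]'

```text
time: 8.85
ee_pos: [0.5335, 0.0586, 0.073]
eef_rot: [0.637, 0.771, 0.0, -0.0]
ft_force: [0.9, -0.7, -2.0]
width: 0.0173
```

Emit:
apply_moves --commands '[{"linear": [0.0006,-0.0033,0],"rot": [0,0,0],"grip": 1},{"linear": [0.0013,-0.0065,0],"rot": [0,0,0],"grip": 1},{"linear": [0.0013,-0.0065,0],"rot": [0,0,0],"grip": 1}]'

```text
time: 9.15
ee_pos: [0.5339, 0.0567, 0.0731]
eef_rot: [0.637, 0.771, 0.0, 0.0]
ft_force: [-0.1, -0.3, -2.2]
width: 0.0174
```

Emit:
apply_moves --commands '[{"linear": [0.0006,-0.0033,0],"rot": [0,0,0],"grip": 1},{"linear": [0.0013,-0.0065,0],"rot": [0,0,0],"grip": 1},{"linear": [0.0013,-0.0065,0],"rot": [0,0,0],"grip": 1}]'

```text
time: 9.45
ee_pos: [0.5343, 0.0545, 0.0731]
eef_rot: [0.637, 0.771, 0.0, 0.0]
ft_force: [0.2, 0.4, -1.4]
width: 0.0174
```

Emit:
apply_moves --commands '[{"linear": [0.0006,-0.0033,0],"rot": [0,0,0],"grip": 1},{"linear": [0.0013,-0.0065,0],"rot": [0,0,0],"grip": 1},{"linear": [0.0013,-0.0065,0],"rot": [0,0,0],"grip": 1}]'

```text
time: 9.75
ee_pos: [0.5347, 0.0526, 0.0731]
eef_rot: [0.637, 0.771, -0.0, 0.0]
ft_force: [0.5, 0.1, -1.3]
width: 0.0177
```

Emit:
apply_moves --commands '[{"linear": [0.0003,-0.0017,0],"rot": [0,0,0],"grip": 1},{"linear": [0.0006,-0.0033,0],"rot": [0,0,0],"grip": 1},{"linear": [0.0006,-0.0033,0],"rot": [0,0,0],"grip": 1}]'

```text
time: 10.05
ee_pos: [0.5348, 0.0517, 0.0731]
eef_rot: [0.637, 0.771, 0.0, 0.0]
ft_force: [0.4, 0.6, -2.5]
width: 0.0173
```

Emit:
apply_moves --commands '[{"linear": [0.0003,-0.0017,0],"rot": [0,0,0],"grip": 1},{"linear": [0.0006,-0.0033,0],"rot": [0,0,0],"grip": 1},{"linear": [0.0006,-0.0033,0],"rot": [0,0,0],"grip": 1}]'

```text
time: 10.35
ee_pos: [0.535, 0.0507, 0.0731]
eef_rot: [0.637, 0.771, 0.0, 0.0]
ft_force: [-0.5, 0.6, -2.9]
width: 0.017
```

Emit:
apply_moves --commands '[{"linear": [0.0003,-0.0017,0],"rot": [0,0,0],"grip": 1},{"linear": [0.0006,-0.0033,0],"rot": [0,0,0],"grip": 1},{"linear": [0.0006,-0.0033,0],"rot": [0,0,0],"grip": 1}]'

```text
time: 10.65
ee_pos: [0.5351, 0.0503, 0.0731]
eef_rot: [0.636, 0.771, 0.0, -0.0]
ft_force: [-0.3, 2.0, -2.0]
width: 0.0173
```

```bash
python3 - <<'E'
from h import *
cs=[r.camera(n) for n in('scene','top')]
g=np.hstack([cv2.resize(cs[0]['frame'][220:280,245:312],(400,360),interpolation=cv2.INTER_CUBIC),cv2.resize(cs[1]['frame'][210:270,330:397],(400,360),interpolation=cv2.INTER_CUBIC)])
cv2.imwrite('pics/p4.png',cv2.convertScaleAbs(g,alpha=1.4)[:,:,::-1])
st=r.read_state();print(st['ft_force'],st['torque'],st['ee_pos'])
E
```

```text
[-0.98748068  2.82251279 -1.70976959] [ 0.51490418  0.14326056 -0.02748284] [0.53510232 0.05025686 0.07305057]
```

View pics/p4.png

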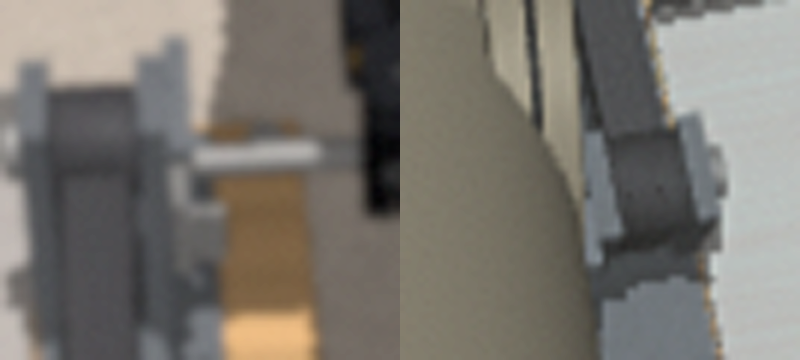

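The left half (scene) shows the nose against the keeper plate at (195,158), just above the tab at (205,230). Now probing sideways.

Emit:
apply_moves --commands '[{"linear": [0.003,0.0006,0],"rot": [0,0,0],"grip": 1},{"linear": [0.0065,0.0013,0],"rot": [0,0,0],"grip": 1},{"linear": [0.0098,0.0019,0],"rot": [0,0,0],"grip": 1},{"linear": [0.0098,0.0019,0],"rot": [0,0,0],"grip": 1}]'

```text
time: 11.15
ee_pos: [0.537, 0.0506, 0.0726]
eef_rot: [0.637, 0.771, -0.001, -0.001]
ft_force: [-6.6, 3.3, 0.0]
width: 0.0173
```

```bash
python3 - <<'E'
from h import *
np.set_printoptions(precision=4,suppress=True)
st=r.read_state();print(st['ft_force'],st['torque'],st['ee_pos'])
E
```

```text
[-6.5534  3.3073  0.0015] [ 0.5667  1.2413 -0.3179] [0.537  0.0506 0.0726]
```

Side force 6.6 N means the nose is in the keeper's hole. Sliding it towards -x.

Emit:
apply_moves --commands '[{"linear": [-0.005,-0.001,0],"rot": [0,0,0],"grip": 1},{"linear": [-0.01,-0.002,0],"rot": [0,0,0],"grip": 1},{"linear": [-0.015,-0.003,0],"rot": [0,0,0],"grip": 1},{"linear": [-0.019,-0.0037,0],"rot": [0,0,0],"grip": 1},{"linear": [-0.0225,-0.0044,0],"rot": [0,0,0],"grip": 1},{"linear": [-0.026,-0.005,0],"rot": [0,0,0],"grip": 1},{"linear": [-0.0295,-0.0057,0],"rot": [0,0,0],"grip": 1},{"linear": [-0.0295,-0.0057,0],"rot": [0,0,0],"grip": 1}]'

```text
time: 11.95
ee_pos: [0.5313, 0.0495, 0.074]
eef_rot: [0.636, 0.772, 0.002, 0.002]
ft_force: [5.5, 5.2, -3.2]
width: 0.0177
```

```bash
cat >> h.py <<'E'
def rep():
    o=np.array([.5465,-.0526,0]);a=np.radians(11);R=np.array([[np.cos(a),np.sin(a),0],[-np.sin(a),np.cos(a),0],[0,0,1]])
    s=r.read_state();print('B mm',np.round(R@(s['ee_pos']-o)*1000+[0.0191*0,-83.2,2],1),'F_b',np.round(R@s['ft_force'],1),'T_b',np.round(R@s['torque'],2),'t',round(s['time'],2))
E
python3 -c "
from h import *
rep()"
```

```text
B mm [ 4.6 19.9 76. ] F_b [ 6.4  4.  -3.2] T_b [ 0.87 -1.3   0.47] t 11.95
```

Emit:
apply_moves --commands '[{"linear": [-0.0035,-0.0007,0],"rot": [0,0,0],"grip": 1},{"linear": [-0.0065,-0.0013,0],"rot": [0,0,0],"grip": 1},{"linear": [-0.0098,-0.0019,0],"rot": [0,0,0],"grip": 1},{"linear": [-0.0098,-0.0019,0],"rot": [0,0,0],"grip": 1}]'

```text
time: 12.35
ee_pos: [0.5283, 0.0488, 0.074]
eef_rot: [0.636, 0.772, 0.002, 0.002]
ft_force: [4.9, 4.3, -3.8]
width: 0.0172
```

```bash
python3 -c "
from h import *
rep()"
```

```text
B mm [ 1.4 19.8 76. ] F_b [ 5.6  3.3 -3.8] T_b [ 0.88 -1.29  0.53] t 12.35
```

Emit:
apply_moves --commands '[{"linear": [-0.0033,-0.0006,0],"rot": [0,0,0],"grip": 1},{"linear": [-0.0049,-0.001,0],"rot": [0,0,0],"grip": 1},{"linear": [-0.0049,-0.001,0],"rot": [0,0,0],"grip": 1}]'

```text
time: 12.65
ee_pos: [0.5267, 0.0485, 0.0739]
eef_rot: [0.636, 0.772, 0.002, 0.001]
ft_force: [4.6, 5.2, -3.1]
width: 0.0176
```

```bash
python3 -c "
from h import *
rep()"
```

```text
B mm [-0.1 19.8 75.9] F_b [ 5.5  4.3 -3.1] T_b [ 0.88 -1.23  0.44] t 12.65
```

Emit:
apply_moves --commands '[{"linear": [-0.0016,-0.0003,0],"rot": [0,0,0],"grip": 1},{"linear": [-0.0033,-0.0006,0],"rot": [0,0,0],"grip": 1},{"linear": [-0.0033,-0.0006,0],"rot": [0,0,0],"grip": 1}]'

```text
time: 12.95
ee_pos: [0.5256, 0.0483, 0.0739]
eef_rot: [0.636, 0.772, 0.002, 0.001]
ft_force: [4.5, 4.7, -2.5]
width: 0.0175
```

Emit:
apply_moves --commands '[{"linear": [-0.0016,-0.0003,0],"rot": [0,0,0],"grip": 1},{"linear": [-0.0033,-0.0006,0],"rot": [0,0,0],"grip": 1},{"linear": [-0.0033,-0.0006,0],"rot": [0,0,0],"grip": 1}]'

```text
time: 13.25
ee_pos: [0.5245, 0.0479, 0.0738]
eef_rot: [0.636, 0.772, 0.001, 0.001]
ft_force: [5.2, 4.4, -3.5]
width: 0.0175
```

```bash
python3 -c "
from h import *
rep()"
```

```text
B mm [-2.4 19.6 75.8] F_b [ 6.   3.3 -3.5] T_b [ 0.7  -1.06  0.4 ] t 13.25
```

Emit:
apply_moves --commands '[{"linear": [-0.0016,-0.0003,0],"rot": [0,0,0],"grip": 1},{"linear": [-0.0033,-0.0006,0],"rot": [0,0,0],"grip": 1},{"linear": [-0.0033,-0.0006,0],"rot": [0,0,0],"grip": 1}]'

```text
time: 13.55
ee_pos: [0.5235, 0.0477, 0.0738]
eef_rot: [0.636, 0.772, 0.001, 0.001]
ft_force: [4.6, 3.5, -2.6]
width: 0.0174
```

```bash
python3 -c "
from h import *
rep()
cs=[r.camera(n) for n in('scene','top')]
g=np.hstack([cv2.resize(cs[0]['frame'][220:280,245:312],(400,360),interpolation=cv2.INTER_CUBIC),cv2.resize(cs[1]['frame'][210:270,330:397],(400,360),interpolation=cv2.INTER_CUBIC)])
cv2.imwrite('pics/p5.png',cv2.convertScaleAbs(g,alpha=1.4)[:,:,::-1])
print([(c['shot'],[(np.round(d['location'],1),d['p']) for d in r.spot_point('bore_mouth',c)[:1]]) for c in cs])"
```

```text
B mm [-3.4 19.6 75.8] F_b [ 5.2  2.6 -2.6] T_b [ 0.69 -1.02  0.41] t 13.55
[(15, [(array([270.9, 244.3]), 0.98)]), (16, [(array([360.9, 242.8]), 0.75)])]
```

Emit:
apply_moves --commands '[{"linear": [-0.0016,-0.0003,0],"rot": [0,0,0],"grip": 1},{"linear": [-0.0033,-0.0006,0],"rot": [0,0,0],"grip": 1},{"linear": [-0.0033,-0.0006,0],"rot": [0,0,0],"grip": 1}]'

```text
time: 14.05
ee_pos: [0.5225, 0.0475, 0.0738]
eef_rot: [0.636, 0.771, 0.001, 0.001]
ft_force: [4.6, 3.9, -2.7]
width: 0.0174
```

```bash
python3 -c "
from h import *
rep()"
```

```text
B mm [-4.4 19.6 75.8] F_b [ 5.3  2.9 -2.7] T_b [ 0.74 -1.    0.41] t 14.05
```

```bash
python3 -c "
from h import *
cs=[r.camera(n) for n in('scene','top')]
g=np.hstack([cv2.resize(cs[0]['frame'][220:280,245:312],(400,360),interpolation=cv2.INTER_CUBIC),cv2.resize(cs[1]['frame'][195:255,330:397],(400,360),interpolation=cv2.INTER_CUBIC)])
cv2.imwrite('pics/p6.png',cv2.convertScaleAbs(g,alpha=1.5)[:,:,::-1])"
```

```text
(no output)
```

View pics/p6.png

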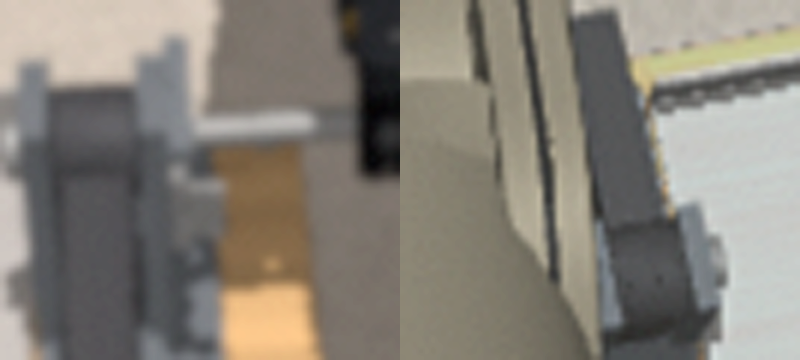

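The scene half shows that both nose and keeper have moved. The nose at (195,128) is close to the pin's axis line (head at (10,140)), so the bore should be very near. Continuing in 1 mm steps.

Emit:
apply_moves --commands '[{"linear": [-0.0016,-0.0003,0],"rot": [0,0,0],"grip": 1},{"linear": [-0.0033,-0.0006,0],"rot": [0,0,0],"grip": 1},{"linear": [-0.0033,-0.0006,0],"rot": [0,0,0],"grip": 1}]'

```text
time: 14.45
ee_pos: [0.5219, 0.0474, 0.0739]
eef_rot: [0.636, 0.772, 0.002, 0.002]
ft_force: [5.3, 4.4, -3.1]
width: 0.0178
```

```bash
python3 -c "
from h import *
rep()"
```

```text
B mm [-5.1 19.6 75.9] F_b [ 6.   3.3 -3.1] T_b [ 0.69 -1.26  0.54] t 14.45
```

Emit:
apply_moves --commands '[{"linear": [-0.0016,-0.0003,0],"rot": [0,0,0],"grip": 1},{"linear": [-0.0033,-0.0006,0],"rot": [0,0,0],"grip": 1},{"linear": [-0.0033,-0.0006,0],"rot": [0,0,0],"grip": 1}]'

```text
time: 14.75
ee_pos: [0.5209, 0.0473, 0.074]
eef_rot: [0.636, 0.772, 0.002, 0.002]
ft_force: [5.1, 4.4, -4.2]
width: 0.0171
```

```bash
python3 -c "
from h import *
rep()"
```

```text
B mm [-6.1 19.8 76. ] F_b [ 5.9  3.4 -4.2] T_b [ 0.85 -1.27  0.53] t 14.75
```

Between x -2.4 and -4.4 the nose dipped 0.2 mm and the moment changed, so the bore lies there and the nose rides high. Lowering 1 mm and sweeping back.

Emit:
apply_moves --commands '[{"linear": [0,0,-0.0017],"rot": [0,0,0],"grip": 1},{"linear": [0,0,-0.0035],"rot": [0,0,0],"grip": 1},{"linear": [0.0033,0.0006,-0.0035],"rot": [0,0,0],"grip": 1},{"linear": [0.0065,0.0013,-0.0035],"rot": [0,0,0],"grip": 1},{"linear": [0.0082,0.0016,-0.0035],"rot": [0,0,0],"grip": 1},{"linear": [0.0082,0.0016,-0.0035],"rot": [0,0,0],"grip": 1}]'

```text
time: 15.35
ee_pos: [0.5219, 0.0474, 0.0723]
eef_rot: [0.637, 0.771, 0.0, 0.0]
ft_force: [1.8, 4.5, -0.4]
width: 0.0174
```

```bash
python3 -c "
from h import *
rep()"
```

```text
B mm [-5.1 19.6 74.3] F_b [ 2.7  4.  -0.4] T_b [ 0.64 -0.45  0.13] t 15.35
```

Emit:
apply_moves --commands '[{"linear": [0.0016,0.0003,0.001],"rot": [0,0,0],"grip": 1},{"linear": [0.0033,0.0006,0.001],"rot": [0,0,0],"grip": 1},{"linear": [0.0033,0.0006,0.001],"rot": [0,0,0],"grip": 1}]'

```text
time: 15.65
ee_pos: [0.5222, 0.0474, 0.0723]
eef_rot: [0.637, 0.771, -0.0, -0.0]
ft_force: [0.2, 5.0, 0.1]
width: 0.0173
```

Emit:
apply_moves --commands '[{"linear": [0.0016,0.0003,0],"rot": [0,0,0],"grip": 1},{"linear": [0.0033,0.0006,0],"rot": [0,0,0],"grip": 1},{"linear": [0.0033,0.0006,0],"rot": [0,0,0],"grip": 1}]'

```text
time: 15.95
ee_pos: [0.5233, 0.0469, 0.0721]
eef_rot: [0.637, 0.771, -0.0, 0.0]
ft_force: [1.4, 0.6, -1.2]
width: 0.0169
```

```bash
python3 -c "
from h import *
rep()"
```

```text
B mm [-3.8 18.9 74.1] F_b [ 1.5  0.3 -1.2] T_b [ 0.06 -0.22  0.11] t 15.95
```

It has dropped in: forward force gone and y advanced. Going gently forward.

Emit:
apply_moves --commands '[{"linear": [0.0006,-0.0033,0],"rot": [0,0,0],"grip": 1},{"linear": [0.0013,-0.0065,0],"rot": [0,0,0],"grip": 1},{"linear": [0.0013,-0.0065,0],"rot": [0,0,0],"grip": 1}]'

```text
time: 16.25
ee_pos: [0.5239, 0.0449, 0.0723]
eef_rot: [0.637, 0.771, -0.0, 0.0]
ft_force: [1.3, 0.1, -1.2]
width: 0.0175
```

```bash
python3 -c "
from h import *
rep()"
```

```text
B mm [-3.6 16.8 74.3] F_b [ 1.3 -0.2 -1.2] T_b [-0.21 -0.14  0.04] t 16.25
```

Emit:
apply_moves --commands '[{"linear": [0.001,-0.0033,0.0005],"rot": [0,0,0],"grip": 1},{"linear": [0.0017,-0.0065,0.0005],"rot": [0,0,0],"grip": 1},{"linear": [0.0023,-0.0098,0.0005],"rot": [0,0,0],"grip": 1},{"linear": [0.0023,-0.0098,0.0005],"rot": [0,0,0],"grip": 1}]'

```text
time: 16.65
ee_pos: [0.5242, 0.0435, 0.0724]
eef_rot: [0.636, 0.771, 0.0, -0.0]
ft_force: [-0.6, 4.6, -1.6]
width: 0.0173
```

Emit:
apply_moves --commands '[{"linear": [0.0006,-0.0033,0],"rot": [0,0,0],"grip": 1},{"linear": [0.0013,-0.0065,0],"rot": [0,0,0],"grip": 1},{"linear": [0.0013,-0.0065,0],"rot": [0,0,0],"grip": 1}]'

```text
time: 16.95
ee_pos: [0.5243, 0.0431, 0.0723]
eef_rot: [0.636, 0.772, 0.001, -0.001]
ft_force: [-2.4, 10.4, -2.4]
width: 0.0174
```

```bash
python3 -c "
from h import *
rep()"
```

```text
B mm [-3.6 15.  74.3] F_b [-0.3 10.6 -2.4] T_b [ 2.08  0.11 -0.04] t 16.95
```

Pin touched about 5 mm in. Raising the push step by step.

Emit:
apply_moves --commands '[{"linear": [0.0003,-0.0016,0],"rot": [0,0,0],"grip": 1},{"linear": [0.0006,-0.0033,0],"rot": [0,0,0],"grip": 1},{"linear": [0.0006,-0.0033,0],"rot": [0,0,0],"grip": 1}]'

```text
time: 17.25
ee_pos: [0.5244, 0.0425, 0.0723]
eef_rot: [0.636, 0.772, 0.001, -0.001]
ft_force: [-3.2, 10.6, -1.1]
width: 0.0173
```

Emit:
apply_moves --commands '[{"linear": [0.0003,-0.0016,0],"rot": [0,0,0],"grip": 1},{"linear": [0.0006,-0.0033,0],"rot": [0,0,0],"grip": 1},{"linear": [0.0006,-0.0033,0],"rot": [0,0,0],"grip": 1}]'

```text
time: 17.55
ee_pos: [0.5246, 0.0416, 0.0723]
eef_rot: [0.636, 0.772, 0.001, -0.001]
ft_force: [-2.7, 12.5, -1.4]
width: 0.0177
```

```bash
python3 -c "
from h import *
rep()"
```

```text
B mm [-3.6 13.4 74.3] F_b [-0.2 12.8 -1.4] T_b [2.35 0.2  0.01] t 17.55
```

Emit:
apply_moves --commands '[{"linear": [0.0006,-0.0033,0],"rot": [0,0,0],"grip": 1},{"linear": [0.0013,-0.0065,0],"rot": [0,0,0],"grip": 1},{"linear": [0.0019,-0.0098,0],"rot": [0,0,0],"grip": 1},{"linear": [0.0025,-0.0131,0],"rot": [0,0,0],"grip": 1}]'

```text
time: 17.95
ee_pos: [0.5253, 0.0379, 0.0723]
eef_rot: [0.636, 0.772, 0.001, -0.002]
ft_force: [-3.9, 13.2, -2.3]
width: 0.0176
```

Emit:
apply_moves --commands '[{"linear": [0.0006,-0.0033,0],"rot": [0,0,0],"grip": 1},{"linear": [0.0013,-0.0065,0],"rot": [0,0,0],"grip": 1},{"linear": [0.0019,-0.0098,0],"rot": [0,0,0],"grip": 1},{"linear": [0.0025,-0.0131,0],"rot": [0,0,0],"grip": 1}]'

```text
time: 18.35
ee_pos: [0.5261, 0.0341, 0.0723]
eef_rot: [0.636, 0.772, 0.001, -0.002]
ft_force: [-3.1, 13.0, -1.4]
width: 0.0171
```

```bash
python3 -c "
from h import *
rep()"
```

```text
B mm [-3.5  5.8 74.3] F_b [-0.6 13.4 -1.4] T_b [ 2.68  0.12 -0.09] t 18.35
```

Steady at 13 N, with no side load. Continuing.

Emit:
apply_moves --commands '[{"linear": [0.0006,-0.0033,0],"rot": [0,0,0],"grip": 1},{"linear": [0.0013,-0.0065,0],"rot": [0,0,0],"grip": 1},{"linear": [0.0019,-0.0098,0],"rot": [0,0,0],"grip": 1},{"linear": [0.0025,-0.0131,0],"rot": [0,0,0],"grip": 1},{"linear": [0.0032,-0.0164,0],"rot": [0,0,0],"grip": 1}]'

```text
time: 18.85
ee_pos: [0.5272, 0.0284, 0.0724]
eef_rot: [0.636, 0.772, 0.001, -0.001]
ft_force: [-1.5, 8.7, -0.8]
width: 0.0176
```

Emit:
apply_moves --commands '[{"linear": [0.0006,-0.0033,0],"rot": [0,0,0],"grip": 1},{"linear": [0.0013,-0.0065,0],"rot": [0,0,0],"grip": 1},{"linear": [0.0019,-0.0098,0],"rot": [0,0,0],"grip": 1},{"linear": [0.0025,-0.0131,0],"rot": [0,0,0],"grip": 1},{"linear": [0.0032,-0.0164,0],"rot": [0,0,0],"grip": 1}]'

```text
time: 19.35
ee_pos: [0.5288, 0.0206, 0.0725]
eef_rot: [0.637, 0.771, 0.0, 0.0]
ft_force: [-0.3, 1.6, -2.4]
width: 0.0169
```

```bash
python3 -c "
from h import *
rep()"
```

```text
B mm [-3.4 -8.  74.5] F_b [ 0.   1.6 -2.4] T_b [ 0.12 -0.15  0.05] t 19.35
```

Emit:
apply_moves --commands '[{"linear": [0.0013,-0.0065,0],"rot": [0,0,0],"grip": 1},{"linear": [0.0025,-0.0131,0],"rot": [0,0,0],"grip": 1},{"linear": [0.0038,-0.0196,0],"rot": [0,0,0],"grip": 1},{"linear": [0.0051,-0.0262,0],"rot": [0,0,0],"grip": 1},{"linear": [0.0064,-0.0327,0],"rot": [0,0,0],"grip": 1},{"linear": [0.0076,-0.0393,0],"rot": [0,0,0],"grip": 1},{"linear": [0.0083,-0.0425,0],"rot": [0,0,0],"grip": 1},{"linear": [0.0083,-0.0425,0],"rot": [0,0,0],"grip": 1}]'

```text
time: 20.15
ee_pos: [0.5313, 0.008, 0.0725]
eef_rot: [0.637, 0.771, 0.0, 0.0]
ft_force: [2.3, -0.3, -1.7]
width: 0.0172
```

Emit:
apply_moves --commands '[{"linear": [0.0006,-0.0033,0],"rot": [0,0,0],"grip": 1},{"linear": [0.0013,-0.0065,0],"rot": [0,0,0],"grip": 1},{"linear": [0.0019,-0.0098,0],"rot": [0,0,0],"grip": 1},{"linear": [0.0019,-0.0098,0],"rot": [0,0,0],"grip": 1}]'

```text
time: 20.55
ee_pos: [0.5318, 0.0053, 0.0725]
eef_rot: [0.637, 0.771, 0.0, 0.0]
ft_force: [3.0, 1.0, -1.4]
width: 0.0177
```

```bash
python3 -c "
from h import *
rep()
cs=[r.camera(n) for n in('scene','top')]
g=np.hstack([cv2.resize(cs[0]['frame'][215:315,150:310],(400,250),interpolation=cv2.INTER_CUBIC),cv2.resize(cs[1]['frame'][190:290,330:490],(400,250),interpolation=cv2.INTER_CUBIC)])
cv2.imwrite('pics/p7.png',cv2.convertScaleAbs(g,alpha=1.3)[:,:,::-1])
for c in cs: print([(np.round(d['location']),round(d['p'],2),onz(c,d['location'],.02)) for d in r.spot_point('pin',c)[:2]])"
```

```text
B mm [ -3.4 -23.6  74.5] F_b [ 3.1  0.4 -1.4] T_b [ 0.12 -0.51  0.12] t 20.55
[(array([232., 270.]), 0.56, array([ 0.55543866, -0.10312358,  0.02      ]))]
[(array([392., 241.]), 0.58, array([ 0.55129291, -0.10313902,  0.02      ]))]
```

View pics/p7.png

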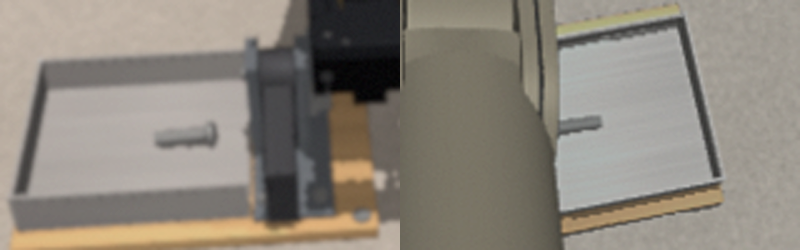

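The pin lies in the tray (scene px about (225,269), top view agrees). Withdrawing straight out, then lifting.

Emit:
apply_moves --commands '[{"linear": [-0.001,0.013,0],"rot": [0,0,0],"grip": 1},{"linear": [-0.005,0.033,0],"rot": [0,0,0],"grip": 1},{"linear": [-0.01,0.06,0],"rot": [0,0,0],"grip": 1},{"linear": [-0.0155,0.087,0],"rot": [0,0,0],"grip": 1},{"linear": [-0.0205,0.113,0],"rot": [0,0,0],"grip": 1},{"linear": [-0.0255,0.14,0],"rot": [0,0,0],"grip": 1},{"linear": [-0.031,0.167,0],"rot": [0,0,0],"grip": 1},{"linear": [-0.036,0.193,0],"rot": [0,0,0],"grip": 1},{"linear": [-0.046,0.245,0],"rot": [0,0,0],"grip": 1},{"linear": [-0.056,0.295,0.05],"rot": [0,0,0],"grip": 1},{"linear": [-0.056,0.295,0.17],"rot": [0,0,0],"grip": 1},{"linear": [-0.056,0.295,0.27],"rot": [0,0,0],"grip": 1},{"linear": [-0.056,0.295,0.325],"rot": [0,0,0],"grip": 1},{"linear": [-0.056,0.295,0.325],"rot": [0,0,0],"grip": 1},{"linear": [-0.056,0.295,0.325],"rot": [0,0,0],"grip": 1}]'

```text
time: 22.25
ee_pos: [0.5146, 0.094, 0.1693]
eef_rot: [0.637, 0.771, -0.0, -0.0]
ft_force: [0.6, -1.1, -2.8]
width: 0.0173
```

```bash
python3 -c "
from h import *
rep();s=r.read_state();print(s['ee_pos'],s['eef_rot'],(np.array([.493,.2255,.17])-s['ee_pos'])/.3, s['ft_force'])"
```

```text
B mm [ -3.4  66.8 171.3] F_b [ 0.4 -1.2 -2.8] T_b [-0.17  0.04  0.02] t 22.25
[0.51455435 0.09403735 0.16930265] [ 6.36591984e-01  7.71200764e-01 -8.76302498e-05 -1.41982100e-04] [-0.07184782  0.43820882  0.00232451] [ 0.60357506 -1.06532725 -2.82071315]
```

Emit:
apply_moves --commands '[{"linear": [-0.015,0.1,0],"rot": [0,0,-0.03],"grip": 1},{"linear": [-0.035,0.22,0],"rot": [0,0,-0.06],"grip": 1},{"linear": [-0.055,0.33,0],"rot": [0,0,-0.09],"grip": 1},{"linear": [-0.068,0.41,0],"rot": [0,0,-0.11],"grip": 1},{"linear": [-0.072,0.438,0],"rot": [0,0,-0.1246],"grip": 1},{"linear": [-0.072,0.438,-0.1],"rot": [0,0,-0.1246],"grip": 1},{"linear": [-0.072,0.438,-0.22],"rot": [0,0,-0.1246],"grip": 1},{"linear": [-0.072,0.438,-0.32],"rot": [0,0,-0.1246],"grip": 1},{"linear": [-0.072,0.438,-0.37],"rot": [0,0,-0.1246],"grip": 1},{"linear": [-0.072,0.438,-0.39],"rot": [0,0,-0.1246],"grip": 1},{"linear": [-0.072,0.438,-0.39],"rot": [0,0,-0.1246],"grip": 1},{"linear": [-0.072,0.438,-0.39],"rot": [0,0,-0.1246],"grip": 1}]'

```text
time: 23.45
ee_pos: [0.4936, 0.2253, 0.0533]
eef_rot: [0.775, 0.633, 0.0, 0.0]
ft_force: [-0.0, 0.8, -2.0]
width: 0.0173
```

```bash
python3 -c "
from h import *
s=r.read_state();print(s['ee_pos'],s['eef_rot'],s['ft_force'])
c=[r.camera('wrist'),r.camera('scene')]
for d in r.spot_point('punch_tip',c[1])[:3]: print(np.round(d['location'],1),d['p'],onz(c[1],d['location'],.05))
"
```

```text
[0.49356332 0.2253222  0.05334463] [7.74502717e-01 6.32570527e-01 2.50758257e-04 8.69577121e-05] [-0.02430894  0.76798791 -1.98398488]
[379.2 234.5] 0.94 [0.46916573 0.14589557 0.05      ]
[514.5 335.5] 0.72 [0.68237711 0.33696379 0.05      ]
[463.6 242.6] 0.42 [0.47691414 0.29349973 0.05      ]
```

Emit:
apply_moves --commands '[{"linear": [0,0,-0.02],"rot": [0,0,0],"grip": 1},{"linear": [0,0,-0.035],"rot": [0,0,0],"grip": 1},{"linear": [0,0,-0.045],"rot": [0,0,0],"grip": 1},{"linear": [0,0,-0.05],"rot": [0,0,0],"grip": 1},{"linear": [0,0,-0.05],"rot": [0,0,0],"grip": 1}]'

```text
time: 24.1
ee_pos: [0.4932, 0.2252, 0.038]
eef_rot: [0.774, 0.633, -0.0, -0.0]
ft_force: [-0.1, 0.7, -0.8]
width: 0.0173
```

Emit:
apply_moves --commands '[{"linear": [0,0,0],"rot": [0,0,0],"grip": -1},{"linear": [0,0,0],"rot": [0,0,0],"grip": -1},{"linear": [0,0,0],"rot": [0,0,0],"grip": -1},{"linear": [0,0,0],"rot": [0,0,0],"grip": -1},{"linear": [0,0,0],"rot": [0,0,0],"grip": -1},{"linear": [0,0,0],"rot": [0,0,0],"grip": -1},{"linear": [0,0,0],"rot": [0,0,0],"grip": -1},{"linear": [0,0,0],"rot": [0,0,0],"grip": -1},{"linear": [0,0,0],"rot": [0,0,0],"grip": -1},{"linear": [0,0,0],"rot": [0,0,0],"grip": -1}]'

```text
time: 25.1
ee_pos: [0.4933, 0.2252, 0.038]
eef_rot: [0.774, 0.633, 0.0, 0.0]
ft_force: [0.4, -0.6, 0.4]
width: 0.0849
```

Emit:
apply_moves --commands '[{"linear": [0,0,0.04],"rot": [0,0,0],"grip": -1},{"linear": [0,0,0.1],"rot": [0,0,0],"grip": -1},{"linear": [0,0,0.22],"rot": [0,0,0],"grip": -1},{"linear": [0,0,0.35],"rot": [0,0,0],"grip": -1},{"linear": [0,0,0.5],"rot": [0,0,0],"grip": -1},{"linear": [0,0,0.65],"rot": [0,0,0],"grip": -1},{"linear": [0,0.1,0.65],"rot": [0,0,0],"grip": -1},{"linear": [0,0.2,0.65],"rot": [0,0,0],"grip": -1},{"linear": [0,0.2,0.65],"rot": [0,0,0],"grip": -1},{"linear": [0,0.2,0.65],"rot": [0,0,0],"grip": -1}]'

```text
time: 26.1
ee_pos: [0.4931, 0.2855, 0.2335]
eef_rot: [0.774, 0.633, 0.0, 0.0]
ft_force: [0.2, -0.8, 0.1]
width: 0.0868
```

```bash
python3 -c "
from h import *
s=r.read_state();print(s['ee_pos'],s['width'],s['ft_force'])
w=r.camera('scene');k=r.camera('top')
cv2.imwrite('pics/p8.png',np.hstack([cv2.resize(w['frame'][190:430,70:550],(400,300)),cv2.resize(k['frame'][120:330,150:480],(400,300))])[:,:,::-1])
for c in(w,k):
  for n in('punch','punch_tip','pin'): print(n,[(np.round(d['location']),round(d['p'],2),onz(c,d['location'],.02 if n=='pin' else .04)[:2].round(3)) for d in r.spot_point(n,c)[:3]])"
```

```text
[0.49307037 0.28546908 0.23345984] 0.08679102427351965 [ 0.24528321 -0.82380068  0.10775198]
punch [(array([468., 320.]), 0.79, array([0.65 , 0.278])), (array([436., 209.]), 0.69, array([0.366, 0.259])), (array([438., 253.]), 0.58, array([0.497, 0.248]))]
punch_tip [(array([465., 241.]), 0.85, array([0.46 , 0.301])), (array([377., 242.]), 0.71, array([0.479, 0.144])), (array([516., 340.]), 0.63, array([0.682, 0.341]))]
pin [(array([232., 267.]), 0.69, array([ 0.548, -0.104]))]
punch [(array([215., 266.]), 0.88, array([0.497, 0.25 ])), (array([198., 214.]), 0.56, array([0.603, 0.289]))]
punch_tip []
pin [(array([394., 239.]), 0.41, array([ 0.556, -0.106]))]
```

View pics/p8.png

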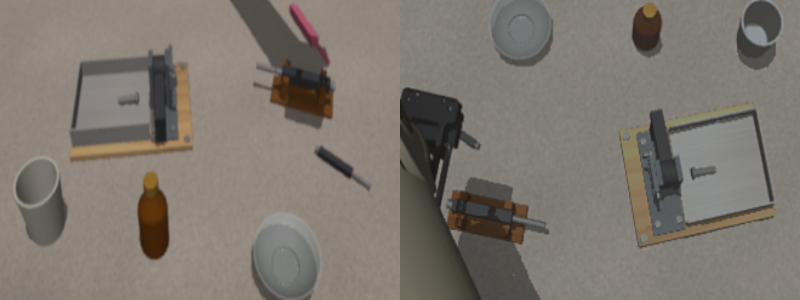

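The picture shows the punch lying in its rest at (305,78), the pin in the tray at (128,98), and the glassware and cup undisturbed. Handing in.

```bash
python3 -c "
from bench import r
print(r.close_job())"
```

```text
the job is handed in; nothing more can be done
None
```

The pin is out and lying in the tray, the punch is back in its rest and released, and the job is handed in at about 26 s on the robot's clock. No verdict was reported.

- **Keeper:** I felt the nose into the keeper's hole and slid the keeper towards -x, with side forces of about 5 to 6.6 N. It first went about 2 mm past the bore, because the nose was riding high. I lowered it 1 mm, swept back, and it dropped in.
- **Pin:** It moved at about 13 N, the highest push I read against the 25 N limit. After that it ran freely and fell into the tray.
- **Punch:** The release position matched the original grasp to within about 1 mm.

**Last checks:** The scene and top pictures agree that the pin is in the tray and the punch is in the rest. The gripper is open and clear, with force readings near zero, and the glassware, cup and look-alikes have not visibly moved.

**What disagreed or was not measured:**
- **Bracket position:** My camera estimate was about 3 mm off in x, and the feel of the bore corrected it.
- **Peak forces:** Force was only read at the end of each move, so peaks within a move were not recorded.
- **Keeper alignment:** I did not measure it after withdrawing the punch. The nose pulled out without a noticeable load.

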